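# Isolate the lamp supply and pop its fuse hatch

### The job

The microscope lamp supply with the orange press spot (red light) needs a new fuse. With the fingertips, push the red-tipped toggle on the grey isolator box all the way over, away from the robot, to switch the power off; then press the orange spot once so that the hatch clicks and pops up, take the hand away and see that the hatch stays open. Leave the other supply (blue spot) shut, and do not move any of the loose things lying about.

Things in the scene. Friction and masses are not known exactly. Their poses are not given: they have to be found in the camera images.
- lamp_a: Lamp supply unit: fixed ivory case 150 (its x, front to back) x 110 (y) x 60 (z) mm, origin at the centre of its underside, +x pointing to its rear. The front 95 mm of its top is a dark navy hatch, 94 x 97 x 12 mm, standing 8 mm proud of the case, hinged along its rear edge; a vented ivory ledge lies behind it. This is the one to open: orange press spot, red light on the ledge.
- lamp_a_pad (a point): Centre of the top face of the orange press spot, a disc 28 mm across and 2 mm high on the hatch, 75 mm in front of the hinge line and 19 mm behind the hatch's front edge; 70 mm above the table when shut, about 40 mm higher and 18 mm further back when open. Moves with the hatch.
- lamp_a_hatch (a joint): Orange-spot hatch: hinge angle, rad: 0 = shut and level, negative = pressed in (stop -0.08), positive = front edge risen. Push-push latch: about 5 N on the spot moves it; it trips near -0.06 (4 to 5 mm at the spot), then feels stiff (15 N or more) and bottoms at 6 mm. Let go, it springs up with the finger to about +0.6 within 1 s and stays. Pushed fully in again, it catches shut for good.
- lamp_b: Lamp supply unit: fixed ivory case 150 (its x, front to back) x 110 (y) x 60 (z) mm, origin at the centre of its underside, +x pointing to its rear. The front 95 mm of its top is a dark navy hatch, 94 x 97 x 12 mm, standing 8 mm proud of the case, hinged along its rear edge; a vented ivory ledge lies behind it. This one is left alone: blue press spot, green light.
- lamp_b_pad (a point): Centre of the top face of the blue press spot, as on the other unit. Not to be pressed.
- lamp_b_hatch (a joint): Hatch of the blue-spot supply, same mechanism and values; it must stay at 0.
- isolator: Power isolator: fixed grey box 110 (x) x 80 (y) x 50 (z) mm with a black block 70 x 50 x 25 mm on top that carries the toggle. Origin at the centre of the underside; +x points to its rear, the direction in which the toggle is pushed.
- toggle_tip (a point): Centre of the toggle's red ball, 26 mm across, on a steel rod 10 mm thick and 60 mm long from its pivot. The pivot lies above the isolator's origin, 72 mm over the table; the ball is 125 to 132 mm over the table. Moves with the toggle.
- toggle (a joint): Toggle angle, rad. 0 = leaning 0.5 rad to the isolator's front (-x, on), 1.0 = leaning 0.5 rad to its rear (+x, off, end stop). Light friction (about 1 N at the ball); it stays where it is left. May start up to 0.2 off the front stop.
- objective_1_mid (a point): Mid-height of a loose aluminium microscope objective with a yellow band, 32 mm across, 48 mm high, standing on the rear ledge of the blue-spot supply. Bystander.
- objective_2_mid (a point): Mid-height of a like objective with a blue band, standing on the table behind the work. Bystander.
- slide_box_mid (a point): Centre of a loose blue slide box, 86 x 36 x 26 mm, lying on the isolator's +y side. Bystander.
- oil_bottle_mid (a point): Centre of a loose amber bottle, 30 mm across, 65 mm high, standing on the isolator's -y side. Bystander.
- filter_cube_mid (a point): Centre of a loose black filter cube, 34 mm, on the table behind the work. Bystander.
- screwdriver_grip (a point): Handle of a loose screwdriver, 160 mm long, lying on the table at the right edge of the work. Bystander.
Things that resemble listed ones, but are neither listed nor needed, are in the scene too. Leave any pink or yellow look-alike of the isolator alone.

How it is judged (in metres and radians):
On the way, in this order (a step that is already met when the one before it is completed fails the run):
1. the toggle is pushed over to off, the hatch still shut (value of joint toggle above 0.85 rad and value of joint lamp_a_hatch between -0.04 and 0.04 rad), for 0.1 s.
2. the orange-spot hatch is pressed in until its latch trips (value of joint lamp_a_hatch below -0.055 rad).
3. the hatch has popped and stays up with no finger on it (value of joint lamp_a_hatch above 0.45 rad and contact force between lamp_a and the arm below 0.1 N and contact force between lamp_a and the fingers below 0.1 N), for 0.5 s.
At the end, for the whole second after the job is handed in: Toggle past 0.85 rad (off), orange-spot hatch standing open past 0.45 rad and at rest, blue-spot hatch within 0.04 rad of shut, all bystanders within 20 mm of where they were (value of joint toggle above 0.85 rad and value of joint lamp_a_hatch above 0.45 rad and velocity of joint lamp_a_hatch below 0.1 rad/s and value of joint lamp_b_hatch between -0.04 and 0.04 rad and distance of each of objective_1_mid, objective_2_mid, slide_box_mid, oil_bottle_mid, filter_cube_mid, screwdriver_grip from where it was at the start of the episode below 0.02 m); the robot touches nothing.
It fails at once if the orange-spot hatch is pressed in or opened while the power is on (value of joint toggle below 0.7 rad and not (value of joint lamp_a_hatch between -0.05 and 0.05 rad)).
It fails at once if the blue-spot hatch is pressed in or opened (not (value of joint lamp_b_hatch between -0.05 and 0.05 rad)).
It fails at once if a loose thing is moved by more than 20 mm, lifted or carried (distance of any of objective_1_mid, objective_2_mid, slide_box_mid, oil_bottle_mid, filter_cube_mid, screwdriver_grip from where it was at the start of the episode above 0.02 m).
It also fails if it takes over 50 s, if anything falls off the work surface, if the arm or the gripper's body presses on something with over 40 N, if the wrist force passes 120 N, or if a joint passes its speed limit or range.

### The arm

A 6-joint arm with a two-finger parallel gripper is mounted at the origin on the work surface. World frame = base frame: x ahead of the robot, y to its left, z up, the work surface at z = 0. Lengths are in mm, angles in degrees, forces in N, time in s.
With the tool pointing down it reaches from about 350 to 850 mm from the base axis. Payload 8.1 kg.
Tool frame: the origin (TCP) lies midway between the tips of the shut fingers; the grasp point (between the pads) lies 19 mm behind it; z points along the fingers, y is the direction in which the jaws open and shut (so a half turn about z gives the same grasp; the last joint's range is limited). The gripper opens to 85 mm and grips with 20 to 120 N. Pads are 22 mm wide; open, the fingers measure 114 mm over their backs; the gripper's body (76 mm by 85 mm) begins 54 mm behind the grasp point. The pads swing forward as they close: fully open they stand 13 mm farther back than shut.
Start: joints at [61.914, 7.471, 85.268, -0, 87.261, -4.893], TCP at [236.28, 551.522, 231.292] pointing down, gripper open.
Joint ranges: [-169.43, 169.43], [-51.17, 129.36], [1.28, 143.12], [-76.62, 256.62], [0, 156.53], [-152.29, 152.29]. Speed limits (degrees/s): [136.94, 136.94, 159.86, 180, 180, 180].

### API

Orientations are given as [roll, pitch, yaw] about the fixed x, y, z axes, in that order (R = Rz(yaw) Ry(pitch) Rx(roll)).
In Python, from bench import telemetry, snapshot, camera_params, job gives the robot as it stands. The module is installed in compiled form; this text tells all that it offers.
- The arm moves only by the shell command python3 -m jog 'ROWS' [FORCE]. ROWS is JSON, a list that holds one entry, the list of rows, each a list of 7 numbers: the shift along the tool's x, y, z in units of 50 mm (1.0 is 50 mm), then the turn, a rotation vector about the tool's x, y, z in units of 2 pi rad (1.0 is 2 pi rad), then the opening, from 0 (shut) to 1 (fully open). In form: [[[dx, dy, dz, rx, ry, rz, claw], ...]]. A call has 1 to 12 rows; each row shifts and turns the commanded pose from where the row before left it, along the tool's axes as they then stand; what a row does not reach is not made up. A row lasts 1/8 s, in which the tool goes at most 62.5 mm and 10.7 degrees, less where a joint would pass 70% of its speed; a pose out of reach is approached as far as the arm can. A call with a number of a shift or a turn outside -1 to 1 is refused whole. A call with a gripper value outside its range is refused whole. The fingers move at their own pace and stop on an object; FORCE is the grip in N (left out, the last holds). Time passes only in rows, so rows that do not move let the fingers close. It gives the time, the measured TCP pose, the force and the opening at its end, in the units of the state.
- telemetry.sense(): the state, without advancing time (a new reading comes with each control period).
- snapshot(name): name is "scene" or "top" or "wrist"; returns (picture, depth): 420x560x3 uint8, red, green, blue; 420x560 float32, mm along the optical axis (not along the pixel's ray), 0 where there is no reading.
- camera_params(name): a dict with "K" (3x3 intrinsics, pixels), "extrinsics" (4x4, takes a point from camera to world coordinates). Camera axes: x right, y down, z forward; pixel columns grow to the right and rows downward; lengths in mm; the calibration is good to about 2 mm. The wrist camera is an equidistant fisheye: a pixel r from the principal point sees the ray r / f radians off the axis. A picture is of the moment at which its call begins: read the wrist's pose just before it. camera_params takes no time and is no camera call; for the wrist camera it gives the pose at the moment of the call.
- job.hand_in(): hands the job in, once; it reports no verdict.
The state is a dict: "time": time; "joint_pos": joint angles; "qd": joint speeds; "joint_efforts": joint torques, N m; "tool_pos": TCP position; "tcp_rot": TCP orientation; "ft_force": force on the tool from outside, world axes, zero at the start; "wrist_torque": the same for the moment, N m; "finger_gap": finger opening in mm.
Only numpy, scipy, OpenCV 4.12 (cv2) and the standard library are available. Lean on these libraries where they do the work, as an engineer would, in place of code of your own. Each camera call takes 0.05 s, during which the arm holds its last target. There are 200 camera calls.

## Working session

There is one attempt and no reset: what is moved stays moved. The work goes in short steps, Python scripts to look and compute and a shell command to move; the robot and the scene stay as the last step left them, time stands still between calls to the robot, and variables do not carry over. Pictures are saved under pics/ and viewed, about 8 in all and at most 12, crops included, and the job is handed in when it is done.

```bash
mkdir -p pics
python3 - <<'E'
from bench import telemetry, snapshot, camera_params
import cv2,numpy as np
s=telemetry.sense();print(s)
for n in("scene","top"):
    p,d=snapshot(n);cv2.imwrite(f"pics/{n}0.png",p[:,:,::-1]);np.save(f"{n}0.npy",d);np.save(f"{n}rgb.npy",p)
    c=camera_params(n);print(n,c)
E
```

```text
{'time': 0.0, 'joint_pos': array([ 6.19138253e+01,  7.51718590e+00,  8.53302076e+01,  2.17208696e-03,
        8.72622720e+01, -4.89164929e+00]), 'qd': array([ 0.13202203, -0.01800352, -0.02954837, -0.04028441,  0.03702215,
       -0.02362951]), 'joint_efforts': array([-2.47717173e-03, -5.69383121e+01, -5.00563788e+01, -5.05145272e-04,
        1.44524756e-02,  2.69392572e-06]), 'tool_pos': array([235.99967867, 551.02555363, 230.21388765]), 'tcp_rot': array([-1.79890919e+02, -1.15128654e-02,  1.56805358e+02]), 'ft_force': array([-0.45677539,  0.55902117, -0.63370298]), 'wrist_torque': array([0.02492844, 0.02678726, 0.05223588]), 'finger_gap': 85.48200412129721}
scene {'K': array([[531.54750461,   0.        , 281.27229911],
       [  0.        , 531.54750461, 207.55817113],
       [  0.        ,   0.        ,   1.        ]]), 'extrinsics': array([[ 7.06357837e-01,  5.89937263e-01, -3.91193855e-01,
         1.07156154e+03],
       [ 7.07700145e-01, -5.77004064e-01,  4.07709229e-01,
        -5.64682924e+02],
       [ 1.48024229e-02, -5.64836557e-01, -8.25070029e-01,
         1.16277269e+03],
       [ 0.00000000e+00,  0.00000000e+00,  0.00000000e+00,
         1.00000000e+00]])}
top {'K': array([[385.00821746,   0.        , 285.63874364],
       [  0.        , 385.00821746, 211.75199712],
       [  0.        ,   0.        ,   1.        ]]), 'extrinsics': array([[ 1.10234120e-02, -9.90338350e-01,  1.38233268e-01,
         4.12686921e+02],
       [-9.99679306e-01, -1.40666231e-02, -2.10574455e-02,
        -3.70759337e+01],
       [ 2.27984711e-02, -1.37956812e-01, -9.90175817e-01,
         1.19267097e+03],
       [ 0.00000000e+00,  0.00000000e+00,  0.00000000e+00,
         1.00000000e+00]])}
```

View pics/top0.png

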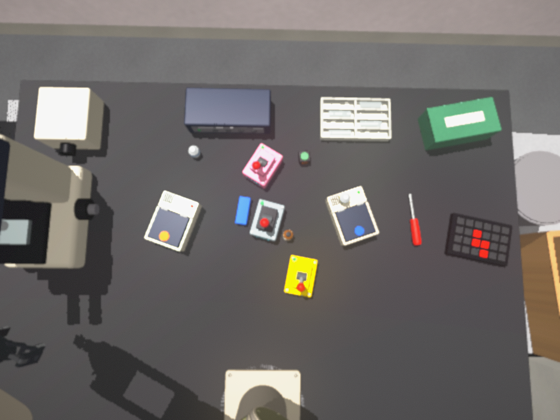

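View pics/scene0.png

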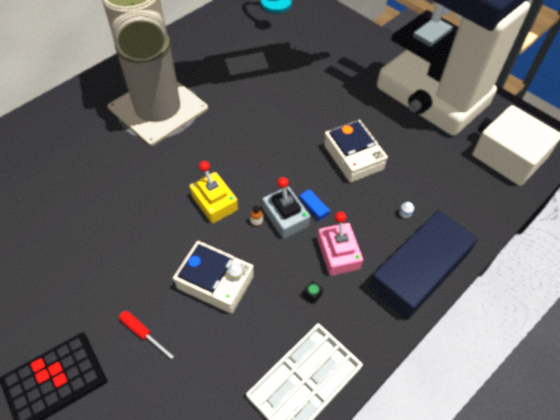

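Top view: target unit at (172,222) with the orange spot at (164,236), grey isolator at (267,220) with its red ball at (264,224), and the blue-spot unit at (353,216). The slide box is at (243,210) and the bottle at (288,235). The pink and yellow look-alikes are to be left alone.

```bash
cat > h.py <<'E'
import numpy as np,cv2
from bench import camera_params
def cloud(n,d):
    c=camera_params(n);K=c["K"];E=c["extrinsics"];v,u=np.indices(d.shape)
    P=np.stack([(u-K[0,2])/K[0,0]*d,(v-K[1,2])/K[1,1]*d,d],-1)
    return P@E[:3,:3].T+E[:3,3]
E
python3 - <<'E'
from h import *
for n,rois in (("top",dict(lampA=(140,185,205,255),iso=(245,195,290,245),lampB=(322,180,382,248),slide=(232,192,254,228),bottle=(280,227,297,243))),("scene",dict(lampA=(320,115,390,182),iso=(258,172,312,240),slide=(298,186,332,222),bottle=(247,203,265,229)))):
    rgb=np.load(n+"rgb.npy");d=np.load(n+"0.npy");P=cloud(n,d);H=cv2.cvtColor(rgb,cv2.COLOR_RGB2HSV).astype(int)
    print(n,"table z",np.median(P[150:200,100:140,2]) if n=="top" else "")
    for k,(a,b,c,e) in rois.items():
        p=P[b:e,a:c];h=H[b:e,a:c];z=p[...,2]
        def rep(t,m):
            if m.sum()<4:return print(k,t,"none")
            q=p[m];print(k,t,m.sum(),np.median(q,0).round(1),"min",q.min(0).round(),"max",q.max(0).round())
        def rect(t,m):
            m=cv2.morphologyEx(m.astype(np.uint8),cv2.MORPH_OPEN,np.ones((2,2)))>0
            q=p[m][:,:2].astype(np.float32);print(k,t,cv2.minAreaRect(q))
        hot=h[...,1]>150
        if "lamp" in k:
            rep("orange",hot&(h[...,0]>5)&(h[...,0]<25)&(h[...,2]>150)); rep("blue",hot&(h[...,0]>100)&(h[...,0]<125)&(h[...,2]>120))
            rect("case",(z>45)&(z<85)); rect("hatch",(z>63)&(z<72))
        if k=="iso":
            rep("ball",hot&((h[...,0]<6)|(h[...,0]>174))&(h[...,2]>100)&(z>100)); rect("box",(z>44)&(z<56)); rect("blk",(z>68)&(z<80))
        if k in("slide","bottle"):rep("all",(z>10)&(z<80)); rect("r",(z>12)&(z<80))
E
```

```text
top table z 1.1616240051306477
lampA orange 10 [489.2 282.6  70.8] min [482. 278.  68.] max [502. 292.  73.]
lampA blue none
lampA case ((495.2518005371094, 150.31671142578125), (408.25701904296875, 152.75997924804688), 70.77729034423828)
lampA hatch ((506.786865234375, 140.67300415039062), (381.7145080566406, 126.8541488647461), 80.48638916015625)
iso ball 59 [ 5.301e+02 -4.000e-01  1.390e+02] min [520. -11. 130.] max [539.  11. 145.]
iso box ((513.966064453125, -12.305496215820312), (104.27570343017578, 183.71469116210938), 75.5072250366211)
iso blk ((547.4801025390625, -7.656711578369141), (49.19989013671875, 68.42852783203125), 74.8885498046875)
lampB orange none
lampB blue 65 [ 517.9 -276.5   71.2] min [ 506. -289.   67.] max [ 530. -265.   76.]
lampB case ((530.7259521484375, -172.74188232421875), (152.6422119140625, 335.34906005859375), 19.839380264282227)
lampB hatch ((517.26904296875, -166.6787567138672), (113.85286712646484, 313.00921630859375), 18.913402557373047)
slide all 347 [576.1  68.9  26.8] min [525.  35.  11.] max [624.  92.  56.]
slide r ((508.38323974609375, 39.1
[... 560 characters left out ...]
48828125), 36.14299011230469)
iso ball 84 [534.8  -3.7 137. ] min [ 521. -565.  123.] max [1072.    9. 1163.]
iso box ((753.77880859375, -266.9123840332031), (131.89154052734375, 860.939697265625), 38.152381896972656)
iso blk ((808.993896484375, -253.97283935546875), (73.75957489013672, 810.240478515625), 45.401241302490234)
slide all 622 [589.4  59.3  26.9] min [536. -12.  10.] max [625.  93.  79.]
slide r ((799.6309814453125, -244.05557250976562), (84.96739196777344, 836.5243530273438), 34.502197265625)
bottle all 192 [512.6 -72.1  39.2] min [491. -84.  11.] max [522. -29.  68.]
bottle r ((502.86663818359375, -53.38713836669922), (24.926868438720703, 63.925376892089844), 27.11614227294922)
```

```bash
python3 -m jog '[[[0,0,0,0,0,-0.0228,0],[-0.69,-0.83,0,0,0,0,0],[-0.69,-0.83,0,0,0,0,0],[-0.69,-0.83,0,0,0,0,0],[-0.69,-0.83,0,0,0,0,0],[-0.69,-0.83,0,0,0,0,0],[-0.69,-0.83,0,0,0,0,0],[-0.69,-0.83,0,0,0,0,0],[-0.69,-0.83,0,0,0,0,0],[-0.69,-0.83,0,0,0,0,0],[-0.69,-0.83,0,0,0,0,0],[-0.69,-0.83,0,0,0,0,0]]]'
python3 - <<'E'
from h import *
from bench import snapshot,telemetry
s=telemetry.sense();print(s['tool_pos'],s['tcp_rot'],s['finger_gap'])
c=camera_params("wrist");print(c)
p,d=snapshot("wrist");cv2.imwrite("pics/w1.png",p[:,:,::-1]);np.savez("w1",p=p,d=d,K=c["K"],E=c["extrinsics"])
E
```

```text
time: 1.6
tool_pos: [485.1, 10.7, 231.1]
tcp_rot: [180.0, -0.0, 165.0]
ft_force: [0.9, 1.1, 1.0]
finger_gap: -0.1
[485.11772303  10.68553865 231.05787633] [ 1.79993355e+02 -1.14111316e-02  1.65006832e+02] -0.127462942323476
{'K': array([[325.1922621 ,   0.        , 277.00437182],
       [  0.        , 325.1922621 , 202.66591316],
       [  0.        ,   0.        ,   1.        ]]), 'extrinsics': array([[ 2.58993090e-01,  9.29140590e-01,  2.63856672e-01,
         4.18110365e+02],
       [ 9.65879134e-01, -2.49062768e-01, -7.10298294e-02,
         2.79812152e+01],
       [-2.79824409e-04,  2.73249889e-01, -9.61943044e-01,
         3.72542935e+02],
       [ 0.00000000e+00,  0.00000000e+00,  0.00000000e+00,
         1.00000000e+00]])}
```

View pics/w1.png

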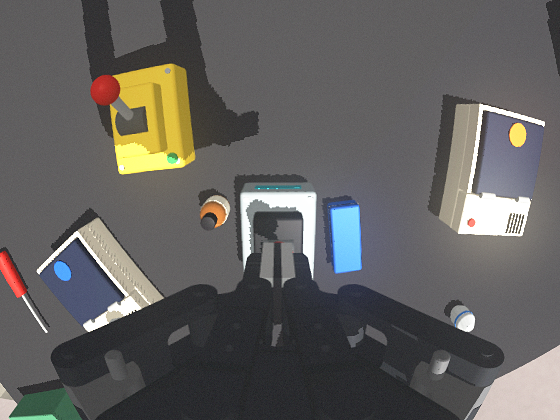

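The isolator sits square to the tool, with its front edge at row 190 and columns 243–316. The finger tips hide the ball. The orange spot is at (518,135) and the table is clear in front of the isolator.

```bash
cat >> h.py <<'E'
def fish(f,pts):
    z=np.load(f);K,E,d=z["K"],z["E"],z["d"]
    for u,v in pts:
        a=(u-K[0,2])/K[0,0];b=(v-K[1,2])/K[1,1];r=np.hypot(a,b)
        ray=np.array([a/r*np.tan(r),b/r*np.tan(r),1])
        yield E[:3,:3]@(ray*np.median(d[v-1:v+2,u-1:u+2]))+E[:3,3]
E
python3 - <<'E'
from h import *
for n,q in zip(["isoFL","isoFR","slideL","orange","bottle","hatchFL","hatchFR","ballTipY"],fish("w1.npz",[(247,197),(312,196),(345,240),(518,135),(217,208),(486,111),(541,126),(106,90)])):print(n,q.round(1))
E
```

```text
isoFL [492.8 -24.2  49.6]
isoFR [509.3  40.8  49. ]
slideL [578.   67.5  25. ]
orange [495.  290.6  69.3]
bottle [498.  -60.4  41.2]
hatchFL [461.9 252.   62.2]
hatchFR [491.8 335.7  66.3]
ballTipY [358.9 -96.3 134.3]
```

```bash
python3 -m jog '[[[0,0,0.8,0,0,0,0],[0,0,0.8,0,0,0,0],[0,0,0.78,0,0,0,0],[0,0,0,0,0,0,0],[-0.3,0,0,0,0,0,0],[-0.2,0,0,0,0,0,0],[-0.2,0,0,0,0,0,0],[-0.2,0,0,0,0,0,0],[-0.2,0,0,0,0,0,0],[0,0,0,0,0,0,0]]]'
python3 - <<'E'
from h import *
from bench import snapshot
for n in("top","scene"):
    p,d=snapshot(n)
    cv2.imwrite(f"pics/{n}1.png",cv2.resize(p[120:300,150:400] if n=="top" else p[120:280,200:400],None,fx=3,fy=3)[:,:,::-1])
E
```

```text
time: 2.9
tool_pos: [538.7, -2.1, 112.3]
tcp_rot: [-180.0, 0.0, 165.0]
ft_force: [0.0, -0.9, 0.7]
finger_gap: -0.0
```

View pics/scene1.png

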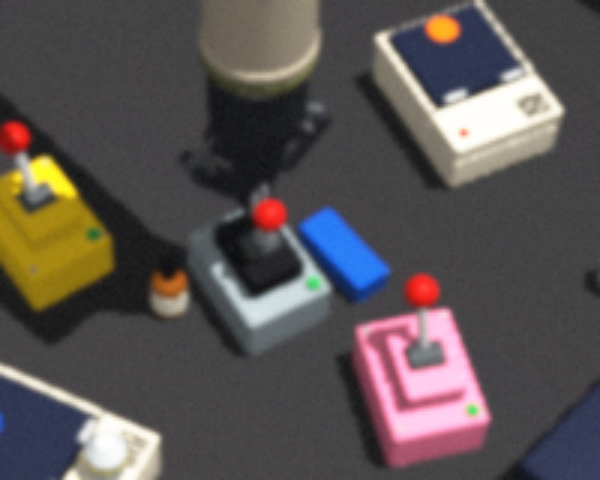

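The fingers are behind the ball (270,213) and pushing it. I'll carry on in small steps.

```bash
for i in 1; do python3 -m jog '[[[-0.12,0,0,0,0,0,0],[-0.1,0,0,0,0,0,0],[0,0,0,0,0,0,0]]]'; done; python3 -m jog '[[[-0.06,0,0,0,0,0,0],[0,0,0,0,0,0,0]]]'; python3 -m jog '[[[-0.06,0,0,0,0,0,0],[0,0,0,0,0,0,0]]]'
```

```text
time: 3.38
tool_pos: [549.0, -4.8, 112.3]
tcp_rot: [-180.0, 0.0, 165.0]
ft_force: [-0.4, -0.4, -0.6]
finger_gap: 0.2
time: 3.62
tool_pos: [551.6, -5.5, 112.3]
tcp_rot: [-180.0, 0.0, 165.0]
ft_force: [-1.4, 0.0, -0.2]
finger_gap: 0.2
time: 3.88
tool_pos: [554.1, -6.1, 112.2]
tcp_rot: [-180.0, -0.1, 165.0]
ft_force: [-3.2, 0.8, -0.3]
finger_gap: -0.1
```

```bash
python3 -m jog '[[[-0.06,0,0,0,0,0,0],[0,0,0,0,0,0,0]]]'; python3 -m jog '[[[-0.06,0,0,0,0,0,0],[0,0,0,0,0,0,0]]]'
```

```text
time: 4.12
tool_pos: [554.5, -6.2, 111.9]
tcp_rot: [-180.0, -0.4, 165.0]
ft_force: [-16.7, 4.2, 10.9]
finger_gap: -0.2
time: 4.38
tool_pos: [554.9, -6.3, 111.7]
tcp_rot: [-179.9, -0.7, 165.1]
ft_force: [-31.6, 6.8, 20.3]
finger_gap: -0.0
```

```bash
python3 -m jog '[[[0.4,0,0,0,0,0,0],[0.3,0,0,0,0,0,0],[0,0,-0.8,0,0,0,0],[0,0,-0.8,0,0,0,0],[0,0,-0.8,0,0,0,0],[0.3,0.77,0,0,0,0,0],[0.3,0.77,0,0,0,0,0],[0.3,0.77,0,0,0,0,0],[0.3,0.77,0,0,0,0,0],[0.3,0.77,0,0,0,0,0]]]'
python3 - <<'E'
from h import *
from bench import snapshot,telemetry
s=telemetry.sense();print(s['tool_pos'],s['tcp_rot'],s['ft_force'])
c=camera_params("wrist")
p,d=snapshot("wrist");cv2.imwrite("pics/w2.png",p[:,:,::-1]);np.savez("w2",p=p,d=d,K=c["K"],E=c["extrinsics"])
p,d=snapshot("scene");P=cloud("scene",d);cv2.imwrite("pics/scene2.png",cv2.resize(p[120:280,200:400],None,fx=3,fy=3)[:,:,::-1])
H=cv2.cvtColor(p,cv2.COLOR_RGB2HSV).astype(int)
m=((H[...,0]<6)|(H[...,0]>174))&(H[...,1]>150)&(d>0)&(P[...,2]>100);v,u=np.nonzero(m)
k=(u>258)&(u<312)&(v>165)&(v<215);print("ball",np.median(P[v[k],u[k]],0),k.sum())
E
```

```text
time: 5.62
tool_pos: [504.0, 208.0, 232.9]
tcp_rot: [180.0, 0.1, 165.0]
ft_force: [0.3, -0.3, 0.4]
finger_gap: -0.1
[504.02648363 208.0389052  232.8682908 ] [1.79950558e+02 9.84192794e-02 1.65006595e+02] [ 0.26796417 -0.26329975  0.36651682]
ball [581.72871543 -15.7680805  132.95146915] 84
```

View pics/w2.png

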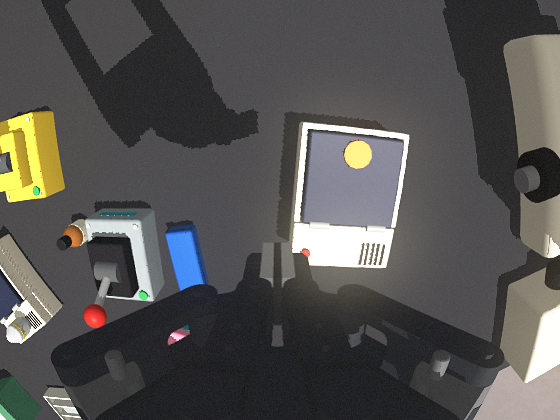

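View pics/scene2.png

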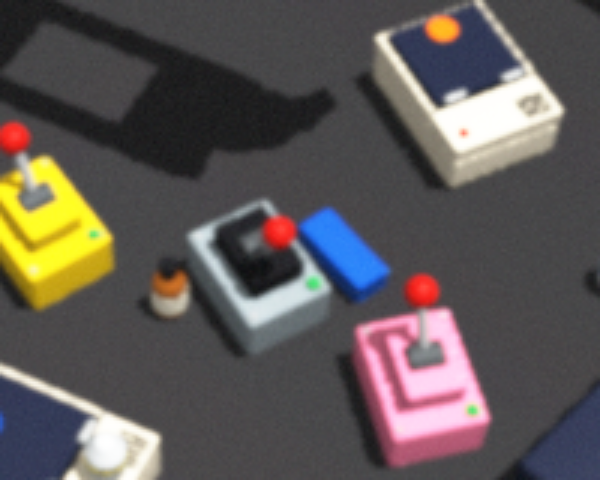

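The toggle leans fully rearward (its ball has moved about 49 mm) and nothing else has shifted. The orange spot is at (358,154).

Run:
```python
from h import *
q=[*fish("w2.npz",[(358,154),(351,180)])]
z=np.load("w2.npz");H=cv2.cvtColor(z["p"],cv2.COLOR_RGB2HSV).astype(int)
m=(H[...,0]>8)&(H[...,0]<28)&(H[...,1]>150)&(H[...,2]>120);v,u=np.nonzero(m[130:180,330:390]);print(u.mean()+330,v.mean()+130)
print(q)
R=np.array([504.03,208.04,232.87])
a=np.radians(165);d=q[0]-R
print("tool x,y,z /50:",np.array([d@[np.cos(a),np.sin(a),0],d@[np.sin(a),-np.cos(a),0],-d[2]])/50)
```

```text
349.3 147.7
[array([494.25456369, 290.69982565,  69.1469194 ]), array([518.13291572, 278.82269968,  67.10220166])]
tool x,y,z /50: [0.61672567 1.54626383 3.27446161]
```

```bash
python3 -m jog '[[[0.2,0.5,0,0,0,0,0],[0.2,0.52,0,0,0,0,0],[0.2,0.52,0,0,0,0,0],[0,0,0.8,0,0,0,0],[0,0,0.8,0,0,0,0],[0,0,0.8,0,0,0,0],[0,0,0.4,0,0,0,0],[0,0,0.2,0,0,0,0],[0,0,0,0,0,0,0]]]'; python3 -m jog '[[[0,0,0.16,0,0,0,0],[0,0,0.08,0,0,0,0],[0,0,0,0,0,0,0]]]'
```

```text
time: 6.85
tool_pos: [495.1, 288.8, 82.8]
tcp_rot: [180.0, 0.0, 165.0]
ft_force: [0.2, -0.1, -0.8]
finger_gap: -0.2
time: 7.22
tool_pos: [494.9, 288.9, 70.6]
tcp_rot: [180.0, 0.0, 165.0]
ft_force: [-0.3, -0.3, 0.0]
finger_gap: -0.1
```

```bash
python3 -m jog '[[[0,0,0.06,0,0,0,0],[0,0,0,0,0,0,0]]]'; python3 -m jog '[[[0,0,0.03,0,0,0,0],[0,0,0,0,0,0,0]]]'; python3 -m jog '[[[0,0,0.03,0,0,0,0],[0,0,0,0,0,0,0]]]'
```

```text
time: 7.48
tool_pos: [494.7, 289.1, 67.7]
tcp_rot: [180.0, 0.0, 165.0]
ft_force: [-1.8, 0.7, 4.5]
finger_gap: -0.1
time: 7.72
tool_pos: [494.6, 288.8, 65.8]
tcp_rot: [-180.0, 0.0, 165.0]
ft_force: [-0.6, 0.6, -1.1]
finger_gap: -0.2
time: 7.98
tool_pos: [494.9, 288.9, 65.9]
tcp_rot: [180.0, 0.0, 165.0]
ft_force: [-8.6, -4.0, 17.4]
finger_gap: 0.0
```

```bash
python3 -m jog '[[[0,0,0.03,0,0,0,0],[0,0,0,0,0,0,0]]]'
```

```text
time: 8.22
tool_pos: [494.9, 289.0, 65.0]
tcp_rot: [180.0, 0.0, 165.0]
ft_force: [-10.4, -4.9, 21.3]
finger_gap: -0.1
```

```bash
python3 -m jog '[[[0,0,-0.3,0,0,0,0],[0,0,-0.6,0,0,0,0],[0,0,-0.8,0,0,0,0],[0,0,-0.8,0,0,0,0],[0,0,-0.8,0,0,0,0],[0.5,-0.6,0,0,0,0,0],[0.5,-0.6,0,0,0,0,0],[0,0,0,0,0,0,0],[0,0,0,0,0,0,0],[0,0,0,0,0,0,0],[0,0,0,0,0,0,0],[0,0,0,0,0,0,0]]]'
python3 - <<'E'
from h import *
from bench import snapshot
p,d=snapshot("scene");cv2.imwrite("pics/scene3.png",p[:,:,::-1]);P=cloud("scene",d)
H=cv2.cvtColor(p,cv2.COLOR_RGB2HSV).astype(int)
m=(H[...,0]>8)&(H[...,0]<22)&(H[...,1]>150)&(H[...,2]>150)&(d>0);m[:100]=0;m[190:]=0;m[:,:310]=0;m[:,400:]=0
print("orange",m.sum(),np.median(P[m],0))
E
```

```text
time: 9.72
tool_pos: [431.0, 243.9, 227.6]
tcp_rot: [-180.0, -0.0, 165.0]
ft_force: [-0.6, -1.0, -1.4]
finger_gap: -0.1
orange 68 [512.91799828 287.05668754 109.39180057]
```

View pics/scene3.png

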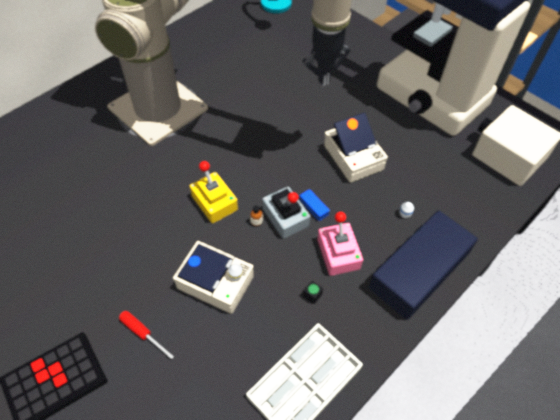

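The hatch is open: the orange spot at (352,125) is now at z≈109 mm and 18 mm further back, as specified. The toggle is off, and the blue hatch and loose things are unchanged. I'll wait another 1.25 s, recheck, and hand in.

```bash
python3 -m jog '[[[0,0,0,0,0,0,0],[0,0,0,0,0,0,0],[0,0,0,0,0,0,0],[0,0,0,0,0,0,0],[0,0,0,0,0,0,0],[0,0,0,0,0,0,0],[0,0,0,0,0,0,0],[0,0,0,0,0,0,0],[0,0,0,0,0,0,0],[0,0,0,0,0,0,0]]]'
python3 - <<'E'
from h import *
from bench import snapshot,job
p,d=snapshot("scene");P=cloud("scene",d);H=cv2.cvtColor(p,cv2.COLOR_RGB2HSV).astype(int)
m=(H[...,0]>8)&(H[...,0]<22)&(H[...,1]>150)&(H[...,2]>150)&(d>0);m[:100]=0;m[190:]=0;m[:,:310]=0;m[:,400:]=0
z=np.median(P[m],0);print("orange",z)
if z[2]>100: print(job.hand_in())
E
```

```text
time: 11.02
tool_pos: [430.8, 243.8, 227.8]
tcp_rot: [180.0, 0.0, 165.0]
ft_force: [0.1, 0.7, -0.2]
finger_gap: 0.1
orange [513.46804466 285.36413621 110.05148561]
the job is handed in; nothing more can be done
None
```

The job is done and handed in at about 11 s of the 50 s allowed; the interface reports no verdict.

- **Toggle:** I pushed the grey isolator's toggle to its rear end stop with the shut fingertips. The force rose to about 32 N horizontally at the stop. The ball moved about 49 mm, and the last picture still shows it leaning to the rear.
- **Orange hatch:** I pressed the spot once, about 5 mm in. It turned stiff at 17 to 21 N, so I took the latch as tripped and lifted the hand away. The hatch popped up: the spot stood at about z = 109 mm and 18 mm further back. It was the same (110 mm) in a second reading 1.3 s later, with the hand well clear and only sensor noise on the wrist force.
- **Everything else:** By eye in the final picture, the blue-spot hatch is shut and the loose things are where they were. I did not measure their positions again.

No check failed. The two cameras first disagreed by about 10 mm on the orange spot. The close wrist view settled it before I pressed.

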